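# Build up the wheel stack on a sole-edge roughing spindle

### The job

Fit out the upright spindle of the blue sole-roughing machine, one part after another, from wherever the parts lie on the bench: first the coarse brown wheel down onto the spindle's shoulder, then the brass spacer ring, then the fine green wheel, and last the aluminium clamp cap, turned so that its keyed hole matches the two flats of the shaft. Every part must end up flat and fully home on the one below it, and nothing else on the bench may be shifted.

Things in the scene. Friction and masses are not known exactly. Their poses are not given: they have to be found in the camera images.
- roughing_machine: Bench-top roughing machine: blue casting 75 mm high with a grey motor 205 mm high. Origin on the bench under the spindle; front (-x) to the robot. Casting: x -125 to 125, y -100 to 240 mm. Motor and its black box: x -60 to 83, y 122 to 228 mm. A thin suction shroud, top 117 mm above the bench, curves 92 mm from the spindle on the +x side; a hose leaves behind it. It is fixed.
- spindle: The machine's upright spindle. Origin: centre of its shoulder's top face, 105 mm above the bench; z up along the axis. Shoulder: 46 mm disc with two flats 36 mm apart. Shaft: 20 mm thick, 51 mm long; above 35 mm it has two flats 12.5 mm apart facing +y and -y (as do the shoulder's), the last 6 mm taper to half width. It stands at any angle; 0.15 N m of drag holds it.
- coarse_wheel: Coarse abrasive wheel, dark brown, a plain disc 60 mm in diameter and 14 mm thick with a round through bore of 23 mm and a thin steel hub ring on its top, lying flat on the bench. Origin: centre of its underside, z up. About 85 g. Fitted: its underside on the spindle's shoulder.
- spacer: Brass spacer ring, 40 mm in diameter, 8 mm thick, round through bore of 23 mm, lying flat on the bench. Origin: centre of its underside, z up. About 60 g. Fitted: its underside 14 mm above the shoulder.
- fine_wheel: Fine abrasive wheel, green, of the same shape as the coarse one: 60 mm in diameter, 14 mm thick, round through bore of 23 mm, thin steel hub ring on its top, lying flat on the bench. Origin: centre of its underside, z up. About 85 g. Fitted: its underside 22 mm above the shoulder.
- clamp_cap: Aluminium clamp cap, 18 mm high, 90 g, lying flange down: round flange 46 mm wide, 5 mm thick; above it a 38 mm boss with two wrench flats 30 mm apart. Keyed through hole 23 mm long (along x), 15 mm wide; hole flats and wrench flats all face +y and -y. Origin: centre of its underside, z up. Fitted: underside 36 mm above the shoulder, its y along the spindle's y, either way round.
- thread_spool: Bystander: spool of cream thread with black ends, 38 mm in diameter, 42 mm high, standing upright among the parts. Origin: centre of its underside.
- thread_snips: Bystander: green-handled thread snips, 115 mm long, 25 mm wide, 10 mm high, lying along its x axis, blades to +x. Origin: middle of its length, on the bench.
- stitching_awl: Bystander: awl with a wooden handle, 138 mm long, 22 mm high, lying along its x axis, point to +x. Origin: under the front end of the handle, on the bench.
- marking_pen: Bystander: white marking pen, 125 mm long, 14 mm high, lying along its x axis. Origin: middle of its length, on the bench.

How it is judged:
On the way, in this order (a step that is already met when the one before it is completed fails the run):
1. the coarse wheel is home on the shoulder (horizontal distance between coarse_wheel and spindle below 0.004 m and z of coarse_wheel in the frame of spindle between -0.003 and 0.003 m and angle between coarse_wheel's own z axis and vertical below 0.08 rad), for 0.2 s.
2. then the spacer is home on the coarse wheel (all of step 1 and horizontal distance between spacer and spindle below 0.004 m and z of spacer in the frame of spindle between 0.011 and 0.017 m and angle between spacer's own z axis and vertical below 0.08 rad), for 0.2 s.
3. then the fine wheel is home on the spacer (all of step 2 and horizontal distance between fine_wheel and spindle below 0.004 m and z of fine_wheel in the frame of spindle between 0.019 and 0.025 m and angle between fine_wheel's own z axis and vertical below 0.08 rad), for 0.2 s.
4. then the clamp cap, keyed to the flats, is home on the fine wheel (all of step 3 and horizontal distance between clamp_cap and spindle below 0.004 m and z of clamp_cap in the frame of spindle between 0.033 and 0.039 m and angle between clamp_cap's own z axis and vertical below 0.08 rad and angle between the y axis of clamp_cap and the y axis of spindle, either way round below 0.3 rad), for 0.2 s.
At the end, for the whole second after the job is handed in: Coarse wheel, spacer, fine wheel and cap sit on the spindle in that order, undersides 0, 14, 22 and 36 mm (each +-3 mm) above the shoulder, within 4 mm of the axis, upright within 0.08 rad, the cap keyed to the flats within 0.3 rad, all released and at rest (all of step 4 and linear speed of each of coarse_wheel, spacer, fine_wheel, clamp_cap below 0.02 m/s); the robot touches nothing.
It fails at once if the thread spool is shifted by more than 20 mm (distance of thread_spool from where it was at the start of the episode above 0.02 m).
It fails at once if the thread snips is shifted by more than 20 mm (distance of thread_snips from where it was at the start of the episode above 0.02 m).
It fails at once if the stitching awl is shifted by more than 20 mm (distance of stitching_awl from where it was at the start of the episode above 0.02 m).
It fails at once if the marking pen is shifted by more than 20 mm (distance of marking_pen from where it was at the start of the episode above 0.02 m).
It also fails if it takes over 96 s, if anything falls off the work surface, if the arm or the gripper's body presses on something with over 40 N, if the wrist force passes 120 N, or if a joint passes its speed limit or range.

### The arm

A 6-joint arm with a two-finger parallel gripper is mounted at the origin on the work surface. World frame = base frame: x ahead of the robot, y to its left, z up, the work surface at z = 0. Lengths are in m, angles in rad, forces in N, time in s.
With the tool pointing down it reaches from about 0.325 to 0.775 m from the base axis. Payload 5.5 kg.
Tool frame: the origin (TCP) lies at the very end of the fingers, on their centre line; the grasp point (between the pads) lies 19 mm behind it; z points along the fingers, y is the line along which they close (so a half turn about z gives the same grasp; the last joint's range is limited). The gripper opens to 85 mm and grips with 20 to 120 N. Pads are 22 mm wide; open, the fingers measure 114 mm over their backs; the gripper's body (76 mm by 85 mm) begins 54 mm behind the grasp point. The pads swing forward as they close: fully open they stand 13 mm farther back than shut.
Start: joints at [-1.258, 0.091, 1.231, -0, 1.82, -0.057], TCP at [0.217, -0.559, 0.209] pointing down, gripper open.
Joint ranges: [-2.87, 2.87], [-0.86, 2.18], [0.17, 2.46], [-1.51, 4.65], [0.06, 2.69], [-2.65, 2.65]. Speed limits (rad/s): [2.57, 2.57, 3.01, 3.14, 3.14, 3.14].

### API

Orientations are given as a unit quaternion [w, x, y, z].
In Python, from station import bot gives the robot as it stands.
- The arm moves only by the shell command python3 -m creep 'ROWS' [FORCE]. ROWS is JSON, a list of rows, each a list of 7 numbers: the closure, from 0 (fully open) to 1 (shut), then the shift along the tool's x, y, z in mm, then the turn, a rotation vector about the tool's x, y, z in degrees. In form: [[fingers, x, y, z, ax, ay, az], ...]. A call has 1 to 12 rows; each row shifts and turns the commanded pose from where the row before left it, along the tool's axes as they then stand; what a row does not reach is not made up. A row lasts 1/12 s, in which the tool goes at most 41.7 mm and 7.16 degrees, less where a joint would pass 70% of its speed; a pose out of reach is approached as far as the arm can. A call with a gripper value outside its range is refused whole. The fingers move at their own pace and stop on an object; FORCE is the grip in N (left out, the last holds). Time passes only in rows, so rows that do not move let the fingers close. It gives the time, the measured TCP pose, the force, the opening and the grip force at its end, in the units of the state.
- bot.read_state(): the state, without advancing time (a new reading comes with each control period).
- bot.capture(name): name is "side" or "top"; returns the picture (480x640x3 uint8, red, green, blue); there is no depth.
- bot.camera_params(name): a dict with "intrinsics" (3x3 intrinsics, pixels), "R" (3x3) and "t" (3): a world point X has camera coordinates R X + t. Camera axes: x right, y down, z forward; pixel columns grow to the right and rows downward; lengths in m; the calibration is good to about 2 mm. A picture is of the moment at which its call begins. camera_params takes no time and is no camera call.
- bot.hand_in(): hands the job in; it is judged then, once.
Trained networks look in the newest picture that a camera, given by its name, has taken for a name from the list of things; names that differ only in an ending like _2 or _b are one class to them, and where a whole thing is asked for, a point or a joint stands for the part that bears it (a point fixed in the world has none). Each returns a list of dicts, best first, with "p" (0 to 1); they miss things now and then, are a little off and sometimes report something else, mostly with a low value. They report only what shows in the picture. A call takes as long as a camera call.
- bot.outline_of(query, camera): "mask" (480x640 bool, what is visible of it) and "point" ([row, column] in pixels, amid what is visible of it).
- bot.mark_of(query, camera): "point" ([row, column] in pixels: a listed point, or the origin of a listed thing).
The state is a dict: "t": time; "q": joint angles; "joint_vel": joint speeds; "joint_efforts": joint torques, N m; "tool_pos": TCP position; "tool_rot": TCP orientation; "wrist_force": force on the tool from outside, world axes, zero at the start; "torque": the same for the moment, N m; "opening": opening from 0.0 (shut) to 1.0 (fully open); "gripper_force": force on a finger pad.
Only numpy, scipy, OpenCV 4.12 (cv2) and the standard library are available. Lean on these libraries where they do the work, as an engineer would, in place of code of your own. Each camera call takes 0.05 s, during which the arm holds its last target. There are 200 camera calls.

## Working session

There is one attempt and no reset: what is moved stays moved. The work goes in short steps, Python scripts to look and compute and a shell command to move; the robot and the scene stay as the last step left them, time stands still between calls to the robot, and variables do not carry over. Pictures are saved under pics/ and viewed, at most 16 in all, crops included, and the job is handed in when it is done.

```bash
ls; mkdir -p pics
python3 - <<'E'
from station import bot
import cv2,numpy as np
for c in("side","top"):
    im=bot.capture(c); cv2.imwrite(f"pics/{c}0.png",im[:,:,::-1])
    p=bot.camera_params(c); print(c,np.round(p["intrinsics"],1).tolist(),np.round(p["R"],3).tolist(),np.round(p["t"],3).tolist(), "C",np.round(-p["R"].T@p["t"],3))
    for n in "roughing_machine spindle coarse_wheel spacer fine_wheel clamp_cap thread_spool thread_snips stitching_awl marking_pen".split():
        print(n,[(np.round(d["point"]).tolist(),round(d["p"],2)) for d in bot.mark_of(n,c)[:2]])
print(bot.read_state())
E
```

```text
pics
side [[473.3, 0.0, 330.1], [0.0, 473.3, 239.1], [0.0, 0.0, 1.0]] [[0.971, -0.238, -0.015], [-0.142, -0.525, -0.839], [0.192, 0.817, -0.544]] [-0.533, 0.12, 0.827] C [ 0.376 -0.739  0.542]
roughing_machine [([205.0, 291.0], 0.96)]
spindle [([164.0, 286.0], 0.58), ([353.0, 246.0], 0.56)]
coarse_wheel [([300.0, 280.0], 0.89)]
spacer [([312.0, 394.0], 0.73)]
fine_wheel [([415.0, 324.0], 0.81)]
clamp_cap [([338.0, 317.0], 0.95)]
thread_spool [([277.0, 337.0], 0.55)]
thread_snips [([379.0, 430.0], 0.95)]
stitching_awl [([354.0, 248.0], 0.65)]
marking_pen [([241.0, 417.0], 0.73)]
top [[568.7, 0.0, 330.6], [0.0, 568.7, 243.1], [0.0, 0.0, 1.0]] [[-0.026, -1.0, -0.012], [-0.988, 0.027, -0.151], [0.151, 0.008, -0.988]] [-0.034, 0.577, 0.983] C [ 0.421 -0.058  1.058]
roughing_machine [([281.0, 169.0], 0.67)]
spindle [([277.0, 152.0], 0.68), ([356.0, 419.0], 0.36)]
coarse_wheel [([323.0, 352.0], 0.59)]
spacer [([220.0, 404.0], 0.6)]
fine_wheel []
clamp_cap [([292.0, 413.0], 0.7)]
thread_spool [([256.0, 335.0], 0.81)]
thread_snips [([217.0, 477.0], 0.83)]
stitching_awl [([357.0, 415.0], 0.68)]
marking_pen [([166.0, 294.0], 0.95), ([258.0, 335.0], 0.33)]
{'t': 1.1, 'q': array([-1.25775844e+00,  9.10784639e-02,  1.23066330e+00,  2.64832720e-05,
        1.81981192e+00, -5.66909368e-02]), 'joint_vel': array([-0.00142895, -0.00037913, -0.0011243 ,  0.00010538, -0.00133851,
        0.0006948 ]), 'joint_efforts': array([ 9.69846019e-05, -4.58476424e+01, -4.18098986e+01, -1.60030190e-04,
        6.90991656e-04,  3.71778196e-05]), 'tool_pos': array([ 0.21683595, -0.55946991,  0.20880886]), 'tool_rot': array([1.76817753e-05, 9.82960583e-01, 1.83816464e-01, 1.52181088e-05]), 'wrist_force': array([ 0.3783934 , -0.94600676, -0.13382037]), 'torque': array([-0.00478918, -0.02398946,  0.057608  ]), 'gripper_force': 0.0, 'opening': 0.9997500949114105}
```

View pics/top0.png

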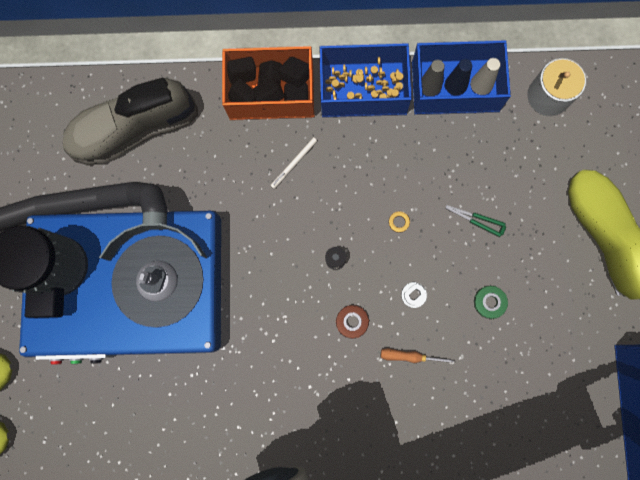

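View pics/side0.png

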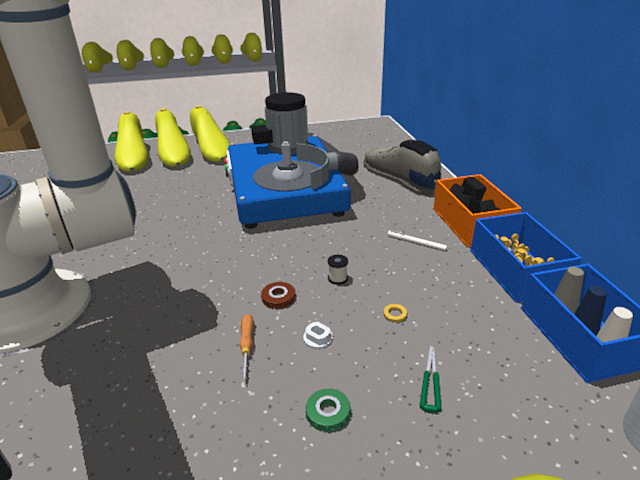

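The top view shows coarse (col 352, row 321), cap (414, 295), spacer (399, 222), fine (491, 302) and the spindle top near (152, 275). The side view agrees, and all parts have free space around them. Next I fit the positions from the masks and take close crops of the spindle and cap.

```bash
cat > h.py <<'E'
from station import bot
import cv2,numpy as np
from scipy.optimize import least_squares
def proj(c,X):
    p=bot.camera_params(c); Y=np.atleast_2d(X)@p["R"].T+p["t"]; u=Y@p["intrinsics"].T
    return u[:,:2]/u[:,2:]
def ray(c,uv,z):
    p=bot.camera_params(c); C=-p["R"].T@p["t"]; d=p["R"].T@np.linalg.solve(p["intrinsics"],[*uv,1]); return C+d*(z-C[2])/d[2]
a=np.linspace(0,2*np.pi,120,endpoint=False)
def cyl(r,z0,z1): return [np.c_[r*np.cos(a),r*np.sin(a),0*a+z] for z in(z0,z1)]
SH=dict(coarse_wheel=[(.03,0,.014)],fine_wheel=[(.03,0,.014)],spacer=[(.02,0,.008)],clamp_cap=[(.023,0,.005),(.0185,.005,.018)],thread_spool=[(.019,0,.042)])
def cent(c,n,x,y,z):
    m=np.zeros((480*4,640*4),np.uint8)   # silhouette centroid + area, 4x
    for r,z0,z1 in SH[n]:
        uv=proj(c,np.vstack(cyl(r,z0,z1))+[x,y,z]); h=cv2.convexHull(((uv+.5)*4*16).astype(np.float32)).astype(np.int32)
        cv2.fillConvexPoly(m,h,1,shift=4)
    M=cv2.moments(m,True); return np.array([M["m10"],M["m01"]])/M["m00"]/4-.5+.125, M["m00"]/16
def meas(c,n):
    o=bot.outline_of(n,c)
    if not o or o[0]["p"]<.3: return None
    m=o[0]["mask"].astype(np.uint8); cs,_=cv2.findContours(m,cv2.RETR_EXTERNAL,cv2.CHAIN_APPROX_NONE)
    f=np.zeros_like(m); cv2.drawContours(f,[max(cs,key=cv2.contourArea)],-1,1,-1); M=cv2.moments(f,True)
    return np.array([M["m10"],M["m01"]])/M["m00"],M["m00"],o[0]["p"]
def locate(n,z=0,cams=("top","side")):
    out={}
    for c in cams:
        q=meas(c,n)
        if q is None: continue
        s=least_squares(lambda v:cent(c,n,v[0],v[1],z)[0]-q[0],ray(c,q[0],z+.007)[:2],diff_step=.01)
        out[c]=(np.round(s.x*1000,1).tolist(),q[1],round(cent(c,n,*s.x,z)[1]),round(q[2],2))
    return out
E
python3 - <<'E'
from h import *
for n in SH: print(n,locate(n))
for c,(u,v,w) in dict(top=(152,278,45),side=(287,165,40)).items():
    im=bot.capture(c)[:,:,::-1]; cr=cv2.resize(im[v-w:v+w,u-w:u+w],(400,400),interpolation=cv2.INTER_CUBIC)
    U,V,W=dict(top=(414,295,20),side=(318,335,20))[c]
    c2=cv2.resize(im[V-W:V+W,U-W:U+W],(400,400),interpolation=cv2.INTER_CUBIC)
    cv2.imwrite(f"pics/crop_{c}.png",np.hstack([cr,c2]))
    q=meas(c,"spindle"); print(c,q)
E
```

```text
coarse_wheel {'top': ([434.7, -83.3], 853.0, 876, 0.85), 'side': ([433.1, -85.7], 713.0, 805, 0.91)}
fine_wheel {'top': ([463.8, -338.9], 889.0, 928, 0.72), 'side': ([463.0, -340.4], 1557.0, 1654, 0.84)}
spacer {'top': ([618.8, -178.5], 356.0, 376, 0.52), 'side': ([369.3, -177.5], 495.0, 463, 0.65)}
clamp_cap {'top': ([481.4, -199.3], 507.0, 507, 0.67), 'side': ([479.2, -202.4], 631.0, 634, 0.76)}
thread_spool {'top': ([551.1, -56.6], 413.0, 401, 0.94), 'side': ([549.4, -60.6], 509.0, 591, 0.76)}
top (array([151.4981203 , 279.92105263]), 532.0, 0.91)
side (array([286.74086379, 158.37209302]), 301.0, 0.86)
```

View pics/crop_top.png

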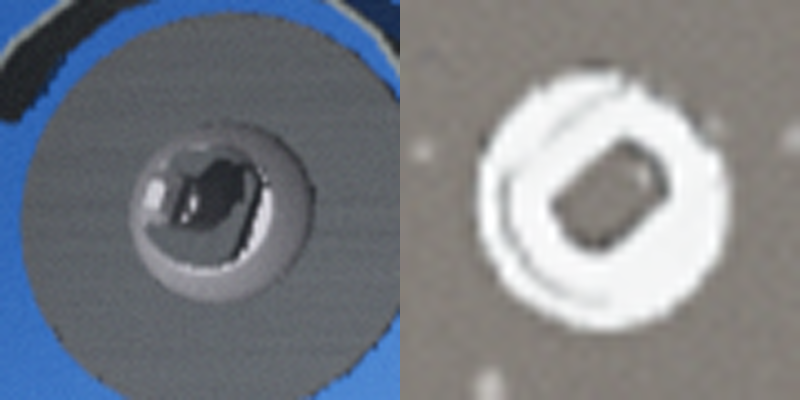

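View pics/crop_side.png

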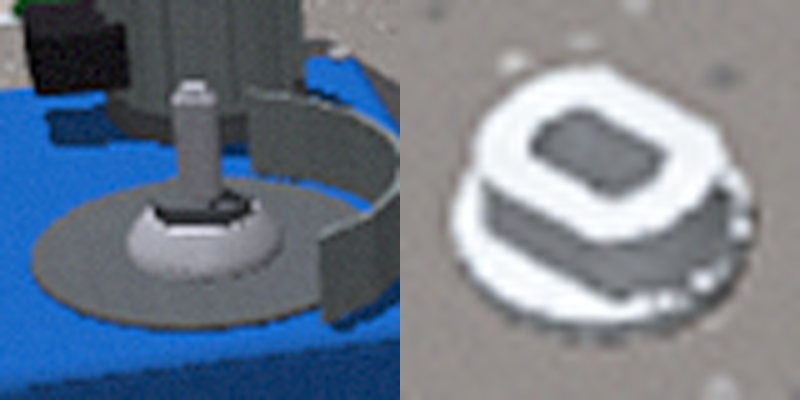

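The crops show the shoulder flat's edge running (262,170)→(240,262), so spindle yaw is about -13°. The cap's hole axis is at about -48°. The side view puts the shaft tip near px (286, 142). Next I overlay a wireframe to refine the spindle position.

```bash
cat > ov.py <<'E'
from h import *
def flatdisc(r,h,z): 
    p=np.c_[r*np.cos(a),np.clip(r*np.sin(a),-h,h),0*a+z]; return p
def wires(x,y,yaw):
    c,s=np.cos(yaw),np.sin(yaw); Rz=np.array([[c,-s,0],[s,c,0],[0,0,1]])
    L=[flatdisc(.023,.018,.105),flatdisc(.01,.00625,.15),flatdisc(.005,.003125,.156),flatdisc(.01,.01,.105),flatdisc(.01,.01,.14)]
    return [l@Rz.T+[x,y,0] for l in L]
def overlay(c,x,y,yaw,box,fn,S=10):
    u0,v0,w,h=box; im=bot.capture(c)[v0:v0+h,u0:u0+w,::-1]
    im=cv2.resize(im,None,fx=S,fy=S,interpolation=cv2.INTER_CUBIC); o=im.copy()
    for l in wires(x,y,yaw):
        q=((proj(c,l)-[u0,v0]+.5)*S).astype(np.int32); cv2.polylines(o,[q],True,(0,0,255),1)
    return np.hstack([im,o])
E
python3 - <<'E'
from ov import *
print("tip side",ray("side",(285.8,142),.156),"sh top",ray("top",(153.6,280.7),.105),"sh side", ray("side",(287,167.5),.105))
print(proj("top",[[.52,.26,.105],[.52,.26,.156]]))
for c in("top","side"):print(c,locate("spacer",cams=(c,)),[ (np.round(d["point"]),d["p"]) for d in bot.outline_of("spacer",c)])
x,y=ray("top",(153.6,280.7),.105)[:2]
A=overlay("top",x,y,-.235,(132,258,40,40),"",10)
B=overlay("side",x-.0015,y-.0025,-.235,(267,136,40,40),"",10)
cv2.imwrite("pics/ov1.png",np.vstack([A,B])[:, :]) if 0 else cv2.imwrite("pics/ov1.png",cv2.resize(np.vstack([A,B]),(600,600),interpolation=cv2.INTER_AREA))
E
```

```text
tip side [0.51231851 0.24889817 0.156     ] sh top [0.51050887 0.24999026 0.105     ] sh side [0.50804131 0.22712651 0.105     ]
[[147.80831793 275.24686475]
 [137.28096825 272.21582249]]
top {'top': ([619.0, -177.9], 369.0, 376, 0.51)} [(array([214., 398.]), 0.51)]
side {'side': ([617.1, -180.2], 360.0, 396, 0.6)} [(array([313., 392.]), 0.6), (array([338., 248.]), 0.18)]
```

View pics/ov1.png

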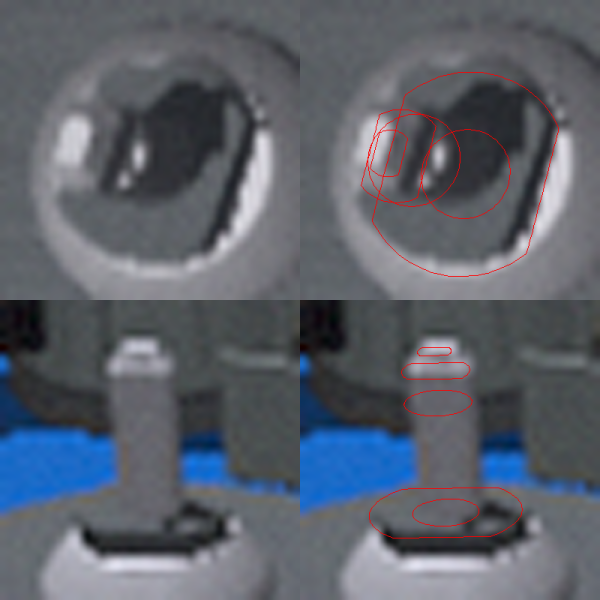

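The overlay needs to shift about 2–3 px left and 2 px up in the top view, and slightly right and up in the side view. The yaw looks right. I'll refine from the picked points.

Run:
```python
from ov import *
print("tip top",ray("top",(141.5,276.2),.156),"tip side",ray("side",(285.2,141.8),.156))
A=overlay("top",.5140,.2540,-.235,(132,258,40,40),"",10)
B=overlay("side",.5135,.2515,-.235,(267,136,40,40),"",10)
cv2.imwrite("pics/ov2.png",cv2.resize(np.vstack([A,B]),(600,600),interpolation=cv2.INTER_AREA))
```

```text
tip top [0.51342129 0.25306809 0.156     ] tip side [0.51123294 0.25044408 0.156     ]
```

View pics/ov2.png

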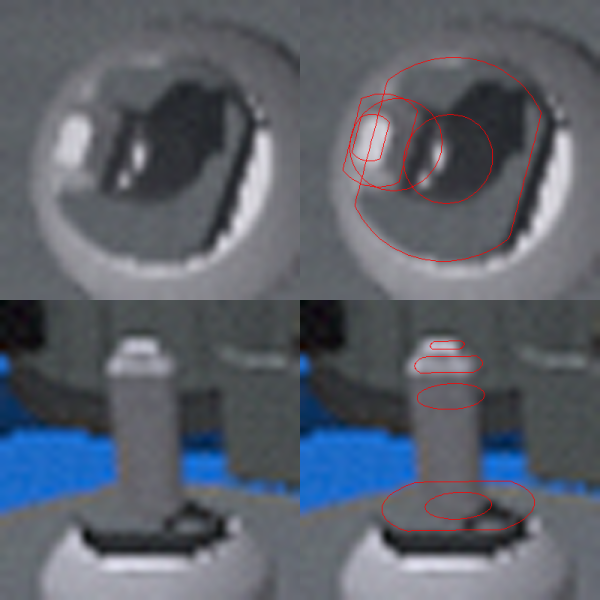

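Spindle: top camera gives (513.4, 253.1), side camera (511.2, 250.5). That is the same bias as on the parts, so I take the mean (512.3, 251.8). Now I go to the coarse wheel.

```bash
python3 -m creep '[[0,0,0,0,0,0,7.06],[0,0,0,0,0,0,7.06],[0,0,0,0,0,0,7.06],[0,15,-32,0,0,0,0],[0,15,-32,0,0,0,0],[0,15,-32,0,0,0,0],[0,15,-32,0,0,0,0],[0,15,-32,0,0,0,0],[0,15,-32,0,0,0,0],[0,15,-32,0,0,0,0],[0,15,-32,0,0,0,0],[0,15,-32,0,0,0,0]]' 30; python3 -m creep '[[0,15,-32,0,0,0,0],[0,15,-32,0,0,0,0],[0,15,-32,0,0,0,0],[0,15,-32,10,0,0,0],[0,7,-26.5,20,0,0,0],[0,0,0,0,0,0,0]]'
```

```text
t: 3.2
tool_pos: [0.3522, -0.2699, 0.209]
tool_rot: [0.0, 1.0, -0.0, 0.0]
wrist_force: [0.1, -0.7, 0.9]
opening: 1.002
gripper_force: 0.0
t: 3.7
tool_pos: [0.4187, -0.1124, 0.1754]
tool_rot: [-0.002, 1.0, 0.003, -0.002]
wrist_force: [-0.1, -0.6, -1.0]
opening: 1.001
gripper_force: 0.0
```

```bash
python3 -m creep '[[0,0,0,0,0,0,0],[0,0,0,0,0,0,0],[0,0,0,0,0,0,0]]'
```

```text
t: 3.95
tool_pos: [0.4189, -0.118, 0.1798]
tool_rot: [0.0, 1.0, -0.001, 0.001]
wrist_force: [0.0, -0.0, 0.4]
opening: 0.999
gripper_force: 0.0
```

```bash
python3 -m creep '[[0,7.5,-16.8,20,0,0,0],[0,7.5,-16.7,20,0,0,0],[0,0,0,35,0,0,0],[0,0,0,35,0,0,0],[0,0,0,30,0,0,0],[0,0,0,20,0,0,0],[0,0,0,10,0,0,0],[0,0,0,8,0,0,0],[0,0,0,0,0,0,0],[0,0,0,0,0,0,0]]'
```

```text
t: 4.78
tool_pos: [0.4345, -0.0841, 0.0021]
tool_rot: [0.0, 1.0, -0.0, 0.001]
wrist_force: [-0.3, 0.3, 0.1]
opening: 0.999
gripper_force: 0.0
```

```bash
python3 -m creep '[[0.1,0,0,4,0,0,0],[0.2,0,0,0,0,0,0],[1,0,0,0,0,0,0],[1,0,0,0,0,0,0],[1,0,0,0,0,0,0],[1,0,0,0,0,0,0],[1,0,0,0,0,0,0],[1,0,0,0,0,0,0]]' 30
```

```text
t: 5.45
tool_pos: [0.4338, -0.0834, -0.0032]
tool_rot: [-0.0, 1.0, 0.0, 0.0]
wrist_force: [0.2, 0.2, 0.1]
opening: -0.0
gripper_force: 0.0
```

Run:
```python
from h import *
a=bot.capture("top")[230:390,260:500,::-1];b=bot.capture("side")[200:400,200:400,::-1]
cv2.imwrite("pics/m1.png",np.hstack([cv2.resize(a,(450,300)),cv2.resize(b,(300,300))]))
print(locate("coarse_wheel"))
```

```text
{'side': ([433.0, -91.0], 593.0, 815, 0.71)}
```

View pics/m1.png

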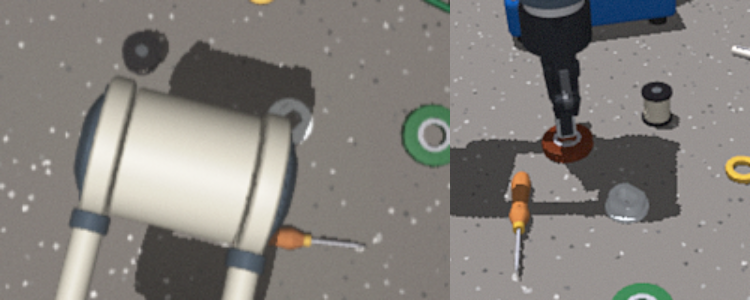

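The closed fingers appear inside or over the wheel's bore at side px (278, 290), so the grip missed. I'll lift while shut and look again.

```bash
python3 -m creep '[[1,0,0,-8,0,0,0],[1,0,0,-16,0,0,0],[1,0,0,-16,0,0,0],[1,0,0,0,0,0,0],[1,0,0,0,0,0,0]]'
python3 - <<'E'
from h import *
b=bot.capture("side")[200:350,200:350,::-1]
cv2.imwrite("pics/m2.png",cv2.resize(b,(600,600)))
print(locate("coarse_wheel"), proj("side",[[.4338,-.0834,.037],[.4338,-.0834,0.05]]))
E
```

```text
t: 6.07
tool_pos: [0.4347, -0.0837, 0.0381]
tool_rot: [0.0, 1.0, 0.0, 0.001]
wrist_force: [-0.1, -0.3, -0.5]
opening: 0.002
gripper_force: 0.0
{'side': ([434.1, -86.5], 750.0, 806, 0.6)} [[276.59995885 280.27953215]
 [276.02051535 274.29870808]]
```

View pics/m2.png

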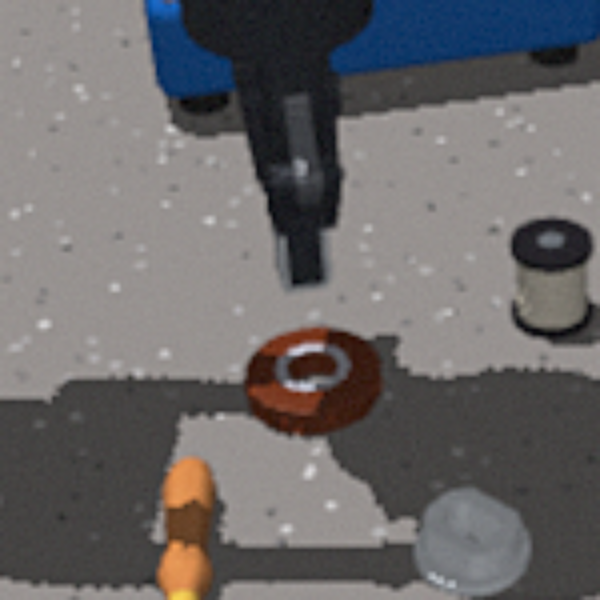

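The wheel is undisturbed. The fingertip shows at side px (276, 271), but the reported TCP projects to row 280, so the real tips sit about 19 mm short of the reported TCP. I'll open and descend until I feel the bench.

```bash
python3 -m creep '[[0,0,0,0,0,0,0],[0,0,0,0,0,0,0],[0,0,0,0,0,0,0],[0,0,0,0,0,0,0],[0,0,0,0,0,0,0],[0,0,0,18,0,0,0],[0,0,0,18,0,0,0],[0,0,0,14,0,0,0],[0,0,0,2,0,0,0],[0,0,0,0,0,0,0]]'; for i in 1; do python3 -m creep '[[0,0,0,3,0,0,0],[0,0,0,0,0,0,0]]'; python3 -m creep '[[0,0,0,3,0,0,0],[0,0,0,0,0,0,0]]'; done
```

```text
t: 7.05
tool_pos: [0.433, -0.0832, -0.0161]
tool_rot: [-0.0, 1.0, 0.0, -0.001]
wrist_force: [0.4, 0.2, 0.7]
opening: 1.001
gripper_force: 0.0
t: 7.22
tool_pos: [0.4344, -0.0836, -0.0175]
tool_rot: [0.0, 1.0, 0.0, 0.001]
wrist_force: [0.2, -0.7, 0.1]
opening: 0.999
gripper_force: 0.0
t: 7.38
tool_pos: [0.4341, -0.0835, -0.0209]
tool_rot: [0.0, 1.0, 0.0, 0.0]
wrist_force: [0.1, -0.1, 0.2]
opening: 1.0
gripper_force: 0.0
```

```bash
python3 -m creep '[[1,0,0,0,0,0,0],[1,0,0,0,0,0,0],[1,0,0,0,0,0,0]]' 30;  python3 -m creep '[[1,0,0,0,0,0,0],[1,0,0,0,0,0,0],[1,0,0,0,0,0,0]]'
```

```text
t: 7.63
tool_pos: [0.4341, -0.0835, -0.0203]
tool_rot: [0.0, 1.0, 0.0, 0.0]
wrist_force: [-1.8, 1.0, 3.4]
opening: 0.689
gripper_force: 31.6
t: 7.88
tool_pos: [0.4341, -0.0835, -0.0203]
tool_rot: [0.0, 1.0, 0.0, 0.0]
wrist_force: [-1.9, 0.4, 6.1]
opening: 0.682
gripper_force: 31.5
```

```bash
python3 -m creep '[[1,0,0,-10,0,0,0],[1,0,0,-25,0,0,0],[1,0,0,-30,0,0,0],[1,0,0,-30,0,0,0],[1,0,0,-30,0,0,0],[1,0,0,-30,0,0,0],[1,0,0,-30,0,0,0],[1,0,0,0,0,0,0],[1,6,-27,0,0,0,0],[1,7,-28,0,0,0,0],[1,7,-28,0,0,0,0],[1,7,-28,0,0,0,0]]';  python3 -m creep '[[1,7,-28,0,0,0,0],[1,7,-28,0,0,0,0],[1,7,-28,0,0,0,0],[1,7,-28,0,0,0,0],[1,6,-28,0,0,0,0],[1,6,-28,0,0,0,0],[1,6,-28,0,0,0,0],[1,5,-28,0,0,0,0],[1,0,0,0,0,0,0],[1,0,0,0,0,0,0],[1,0,0,0,0,0,0]]'
python3 - <<'E'
from h import *
s=bot.read_state();print(s["tool_pos"],s["opening"]); z=s["tool_pos"][2]+.0203
print(locate("coarse_wheel",z=z))
A=bot.capture("top")[240:320,110:190,::-1];B=bot.capture("side")[90:170,250:330,::-1]
cv2.imwrite("pics/m3.png",cv2.resize(np.hstack([A,B]),(800,400),interpolation=cv2.INTER_CUBIC))
E
```

```text
t: 8.88
tool_pos: [0.4608, 0.0287, 0.1638]
tool_rot: [-0.0, 1.0, -0.0, 0.0]
wrist_force: [0.4, -0.1, -0.8]
opening: 0.689
gripper_force: 32.6
t: 9.8
tool_pos: [0.5115, 0.2512, 0.1634]
tool_rot: [0.0, 1.0, 0.0, -0.0]
wrist_force: [0.2, -0.6, -1.4]
opening: 0.687
gripper_force: 32.7
[0.51150612 0.2511805  0.16341073] 0.6867561334936643
{'side': ([414.5, -309.7], 750.0, 1855, 0.6)}
```

View pics/m3.png

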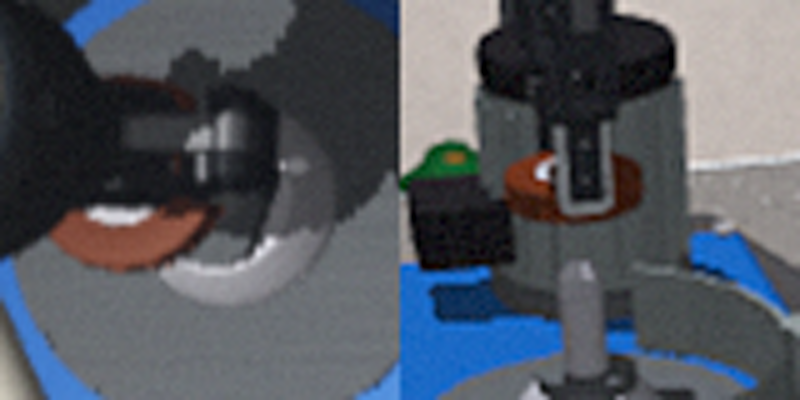

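The held wheel (crop centre x≈572) lines up with the shaft's line extrapolated upward (≈573.5). I now lower with small steps while watching the force.

```bash
python3 -m creep '[[1,0.5,-0.6,10,0,0,0],[1,0,0,12,0,0,0],[1,0,0,4,0,0,0],[1,0,0,2,0,0,0],[1,0,0,2,0,0,0],[1,0,0,0,0,0,0]]';  python3 -m creep '[[1,0,0,2,0,0,0],[1,0,0,2,0,0,0],[1,0,0,0,0,0,0]]'; python3 -m creep '[[1,0,0,2,0,0,0],[1,0,0,2,0,0,0],[1,0,0,0,0,0,0]]'
```

```text
t: 10.5
tool_pos: [0.512, 0.2521, 0.1332]
tool_rot: [0.0, 1.0, 0.0, -0.0]
wrist_force: [-0.8, 0.1, 0.3]
opening: 0.686
gripper_force: 32.7
t: 10.75
tool_pos: [0.5122, 0.2522, 0.1296]
tool_rot: [0.0, 1.0, 0.0, -0.0]
wrist_force: [0.1, -0.1, -0.8]
opening: 0.685
gripper_force: 32.7
t: 11.0
tool_pos: [0.5121, 0.2521, 0.1253]
tool_rot: [0.0, 1.0, 0.0, -0.0]
wrist_force: [0.1, 0.2, -1.0]
opening: 0.689
gripper_force: 32.7
```

```bash
python3 -m creep '[[1,0,0,4,0,0,0],[1,0,0,4,0,0,0],[1,0,0,4,0,0,0],[1,0,0,0,0,0,0]]';  python3 -m creep '[[1,0,0,6,0,0,0],[1,0,0,6,0,0,0],[1,0,0,6,0,0,0],[1,0,0,4,0,0,0],[1,0,0,0,0,0,0]]'; python3 -m creep '[[1,0,0,3,0,0,0],[1,0,0,2,0,0,0],[1,0,0,0,0,0,0]]'
```

```text
t: 11.33
tool_pos: [0.5117, 0.252, 0.1123]
tool_rot: [0.0, 1.0, 0.0, -0.001]
wrist_force: [0.4, -0.0, -2.0]
opening: 0.685
gripper_force: 32.7
t: 11.75
tool_pos: [0.5116, 0.252, 0.0901]
tool_rot: [0.0, 1.0, 0.0, -0.001]
wrist_force: [-0.9, 1.0, -1.1]
opening: 0.687
gripper_force: 32.7
t: 12.0
tool_pos: [0.5121, 0.2521, 0.0864]
tool_rot: [0.0, 1.0, 0.0, -0.0]
wrist_force: [-0.0, -0.2, -1.0]
opening: 0.686
gripper_force: 32.7
```

```bash
python3 -m creep '[[1,0,0,1.5,0,0,0],[1,0,0,0,0,0,0]]';  python3 -m creep '[[0,0,0,0,0,0,0],[0,0,0,0,0,0,0],[0,0,0,0,0,0,0],[0,0,0,0,0,0,0],[0,0,0,-10,0,0,0],[0,0,0,-25,0,0,0],[0,0,0,-30,0,0,0],[0,0,0,-30,0,0,0],[0,0,0,0,0,0,0]]'
```

```text
t: 12.17
tool_pos: [0.5122, 0.2522, 0.0852]
tool_rot: [-0.0, 1.0, 0.0, -0.0]
wrist_force: [0.0, 0.8, -0.1]
opening: 0.686
gripper_force: 32.7
t: 12.92
tool_pos: [0.5145, 0.2531, 0.1891]
tool_rot: [-0.002, 1.0, 0.0, 0.006]
wrist_force: [1.3, -0.6, 1.1]
opening: 0.999
gripper_force: 0.0
```

```bash
python3 -m creep '[[0,0,15,0,0,0,0],[0,7.5,28,0,0,0,0],[0,7.5,28,0,0,0,0],[0,7.5,28,0,0,0,0],[0,7.5,28,0,0,0,0],[0,7.5,28,0,0,0,0],[0,7.5,28,0,0,0,0],[0,7.5,28,0,0,0,0],[0,7.5,28,0,0,0,0],[0,7.5,28,0,0,0,0],[0,7.5,28,0,0,0,0],[0,7.5,28,0,0,0,0]]';  python3 -m creep '[[0,7.5,28,0,0,0,0],[0,7.5,28,0,0,0,0],[0,8,28,0,0,0,0],[0,8,24,0,0,0,0],[0,0,0,0,0,0,0],[0,0,0,0,0,0,0],[0,0,0,0,0,0,0]]'
python3 - <<'E'
from h import *
print(bot.read_state()["tool_pos"])
bot.capture("top");bot.capture("side")
print(locate("coarse_wheel",z=.105),locate("spacer"))
E
```

```text
t: 13.92
tool_pos: [0.5942, -0.073, 0.1796]
tool_rot: [0.0, 1.0, -0.0, -0.001]
wrist_force: [0.3, 1.3, -0.8]
opening: 1.0
gripper_force: 0.0
t: 14.5
tool_pos: [0.6252, -0.1788, 0.1796]
tool_rot: [-0.0, 1.0, -0.0, -0.001]
wrist_force: [0.4, 0.3, -0.0]
opening: 0.996
gripper_force: 0.0
[ 0.62515871 -0.1788434   0.17959166]
{'top': ([513.6, 252.5], 1031.0, 1119, 0.71), 'side': ([371.6, -283.9], 470.0, 1638, 0.57)} {'top': ([618.0, -178.4], 362.0, 376, 0.62), 'side': ([616.7, -180.6], 335.0, 397, 0.75)}
```

```bash
python3 -m creep '[[0,-8.4,0.5,20,0,0,0],[0,0,0,35,0,0,0],[0,0,0,35,0,0,0],[0,0,0,35,0,0,0],[0,0,0,35,0,0,0],[0,0,0,25,0,0,0],[0,0,0,10,0,0,0],[0,0,0,0,0,0,0],[0,0,0,0,0,0,0]]';  python3 -m creep '[[0.5,0,0,2.5,0,0,0],[0.5,0,0,0,0,0,0],[0.5,0,0,0,0,0,0],[0.5,0,0,0,0,0,0]]' 30;python3 -m creep '[[1,0,0,0,0,0,0],[1,0,0,0,0,0,0],[1,0,0,0,0,0,0]]'
```

```text
t: 15.55
tool_pos: [0.6178, -0.1792, -0.0137]
tool_rot: [0.0, 1.0, 0.0, 0.0]
wrist_force: [-0.3, -0.5, 1.3]
opening: 1.0
gripper_force: 0.0
t: 15.88
tool_pos: [0.6182, -0.1796, -0.0157]
tool_rot: [0.0, 1.0, 0.0, 0.001]
wrist_force: [0.7, 0.0, -0.1]
opening: 0.503
gripper_force: 0.0
t: 16.13
tool_pos: [0.6191, -0.1799, -0.0143]
tool_rot: [0.001, 1.0, 0.0, 0.002]
wrist_force: [0.1, -2.3, 4.2]
opening: 0.085
gripper_force: 1.7
```

The opening went to 0.085, so the fingers slipped over the thin ring. I open and look.

```bash
python3 -m creep '[[0.2,0,0,0,0,0,0],[0,0,0,0,0,0,0],[0,0,0,0,0,0,0],[0,0,0,0,0,0,0],[0,0,0,-30,0,0,0],[0,0,0,-30,0,0,0],[0,0,0,0,0,0,0]]'
python3 - <<'E'
from h import *
bot.capture("top");A=bot.capture("side");cv2.imwrite("pics/m4.png",cv2.resize(A[230:380,310:510,::-1],(600,450),interpolation=cv2.INTER_CUBIC))
print(bot.read_state()["tool_pos"],locate("spacer"),meas("side","spacer"))
E
```

```text
t: 16.72
tool_pos: [0.6203, -0.1803, 0.0497]
tool_rot: [0.001, 1.0, 0.0, 0.004]
wrist_force: [-0.1, -0.4, 1.7]
opening: 0.999
gripper_force: 0.0
[ 0.61836772 -0.17963287  0.0445612 ] {'top': ([612.6, -176.7], 119.0, 376, 0.43), 'side': ([617.3, -180.8], 369.0, 397, 0.82)} (array([395.17344173, 313.35230352]), 369.0, 0.82)
```

View pics/m4.png

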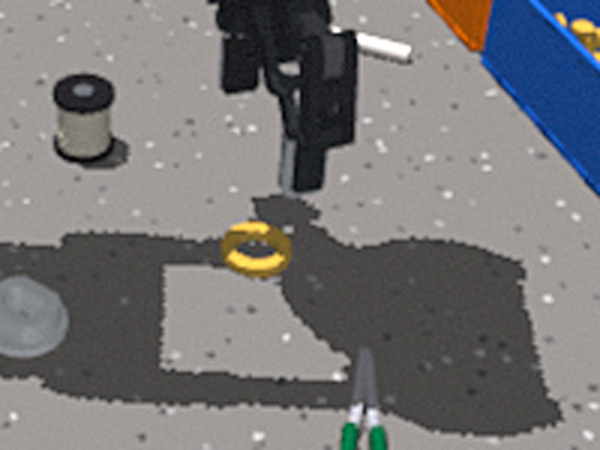

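```bash
python3 -m creep '[[0.4,-0.8,-0.4,20,0,0,0],[0.4,0,0,25,0,0,0],[0.4,0,0,15,0,0,0],[0.4,0,0,4,0,0,0],[0.4,0,0,0,0,0,0],[0.4,0,0,0,0,0,0]]'; for i in 1 2 3; do :; done; python3 -m creep '[[0.4,0,0,2,0,0,0],[0.4,0,0,0,0,0,0]]' ; python3 -m creep '[[0.4,0,0,1.5,0,0,0],[0.4,0,0,0,0,0,0]]'
```

```text
t: 17.47
tool_pos: [0.6159, -0.1787, -0.0224]
tool_rot: [-0.0, 1.0, 0.0, -0.001]
wrist_force: [0.2, -0.6, 0.2]
opening: 0.601
gripper_force: 0.0
t: 17.63
tool_pos: [0.6167, -0.1789, -0.0232]
tool_rot: [0.0, 1.0, 0.0, 0.0]
wrist_force: [0.0, 0.2, -0.0]
opening: 0.603
gripper_force: 0.0
t: 17.8
tool_pos: [0.6167, -0.1789, -0.0247]
tool_rot: [-0.0, 1.0, 0.0, 0.0]
wrist_force: [-0.4, -0.3, -0.5]
opening: 0.597
gripper_force: 0.0
```

```bash
python3 -m creep '[[0.5,0,0,0,0,0,0],[0.6,0,0,0,0,0,0],[0.6,0,0,0,0,0,0]]' 30;python3 -m creep '[[0.6,0,0,0,0,0,0],[0.6,0,0,0,0,0,0],[0.6,0,0,0,0,0,0]]'
```

```text
t: 18.05
tool_pos: [0.6172, -0.1791, -0.0237]
tool_rot: [0.0, 1.0, 0.0, 0.001]
wrist_force: [0.1, 1.1, 4.5]
opening: 0.449
gripper_force: 32.2
t: 18.3
tool_pos: [0.6173, -0.1791, -0.0236]
tool_rot: [0.0, 1.0, 0.0, 0.001]
wrist_force: [0.9, 0.5, 5.3]
opening: 0.453
gripper_force: 32.6
```

```bash
python3 -m creep '[[1,0,0,-8,0,0,0],[1,0,0,-12,0,0,0],[1,0,0,-30,0,0,0],[1,0,0,-30,0,0,0],[1,0,0,-35,0,0,0],[1,0,0,-35,0,0,0],[1,0,0,-35,0,0,0],[1,0,0,0,0,0,0],[1,0,-11,0,0,0,0],[1,-7.5,-28,0,0,0,0],[1,-7.5,-28,0,0,0,0],[1,-7.5,-28,0,0,0,0]]'; python3 -m creep '[[1,-7.5,-28,0,0,0,0],[1,-7.5,-28,0,0,0,0],[1,-7.5,-28,0,0,0,0],[1,-7.5,-28,0,0,0,0],[1,-7.5,-28,0,0,0,0],[1,-7.5,-28,0,0,0,0],[1,-7.5,-28,0,0,0,0],[1,-7.5,-28,0,0,0,0],[1,-7.5,-28,0,0,0,0],[1,-7.5,-28,0,0,0,0],[1,0,-28,0,0,0,0],[1,0,-28,0,0,0,0]]'; python3 -m creep '[[1,0,0,0,0,0,0],[1,0,0,0,0,0,0],[1,0,0,0,0,0,0]]'
```

```text
t: 19.3
tool_pos: [0.5926, -0.0822, 0.1579]
tool_rot: [-0.001, 1.0, -0.0, -0.002]
wrist_force: [0.8, -0.2, 0.4]
opening: 0.45
gripper_force: 30.4
t: 20.3
tool_pos: [0.5171, 0.2538, 0.1585]
tool_rot: [0.0, 1.0, 0.0, -0.001]
wrist_force: [0.7, 0.8, -1.1]
opening: 0.447
gripper_force: 30.4
t: 20.55
tool_pos: [0.5181, 0.2519, 0.1588]
tool_rot: [0.001, 1.0, 0.0, -0.001]
wrist_force: [0.3, -0.5, 0.2]
opening: 0.448
gripper_force: 30.4
```

```bash
python3 -m creep '[[1,-5.9,-0.2,0,0,0,0],[1,0,0,0,0,0,0],[1,0,0,0,0,0,0]]'
python3 - <<'E'
from h import *
s=bot.read_state();z=s["tool_pos"][2]+.0236
B=bot.capture("side");cv2.imwrite("pics/m5.png",cv2.resize(B[90:170,250:330,::-1],(560,560),interpolation=cv2.INTER_CUBIC))
print(s["tool_pos"],proj("side",[[*s["tool_pos"][:2],z],[.5122,.2521,z]]),[(d["point"],d["p"]) for d in bot.mark_of("spacer","side")])
E
```

```text
t: 20.8
tool_pos: [0.513, 0.2515, 0.1604]
tool_rot: [0.0, 1.0, -0.0, 0.0]
wrist_force: [0.7, 0.0, 0.2]
opening: 0.45
gripper_force: 30.4
[0.51298709 0.25148406 0.16039289] [[285.06102171 129.32069499]
 [284.65801925 129.26100642]] [([130.2, 283.1], 0.57)]
```

View pics/m5.png

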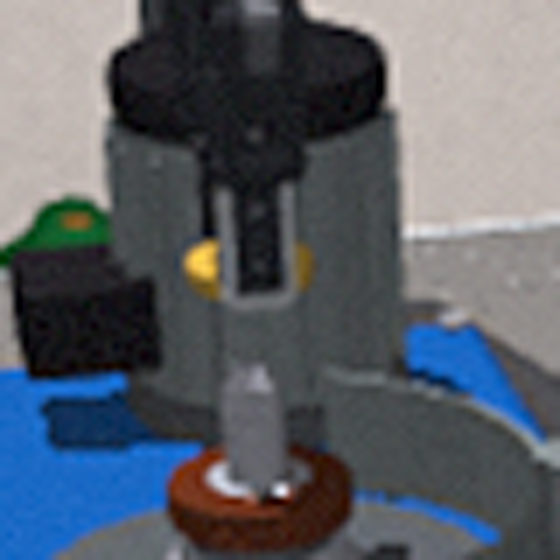

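The wheel is home on the shoulder. The spacer centre (crop x≈248) lies on the shaft line (≈247) at its height, so I lower it.

```bash
python3 -m creep '[[1,-0.5,-0.4,10,0,0,0],[1,0,0,12,0,0,0],[1,0,0,4,0,0,0],[1,0,0,2,0,0,0],[1,0,0,2,0,0,0],[1,0,0,0,0,0,0]]';  python3 -m creep '[[1,0,0,2,0,0,0],[1,0,0,2,0,0,0],[1,0,0,0,0,0,0]]'; python3 -m creep '[[1,0,0,2,0,0,0],[1,0,0,2,0,0,0],[1,0,0,0,0,0,0]]'
```

```text
t: 21.4
tool_pos: [0.5125, 0.2526, 0.1296]
tool_rot: [0.0, 1.0, 0.0, -0.0]
wrist_force: [-1.1, 0.3, -1.0]
opening: 0.449
gripper_force: 30.4
t: 21.65
tool_pos: [0.5127, 0.2528, 0.1262]
tool_rot: [-0.0, 1.0, 0.0, 0.0]
wrist_force: [-0.0, 0.0, -0.9]
opening: 0.445
gripper_force: 30.4
t: 21.9
tool_pos: [0.5124, 0.2528, 0.1218]
tool_rot: [-0.0, 1.0, 0.0, -0.0]
wrist_force: [-0.8, 0.6, -0.7]
opening: 0.451
gripper_force: 30.4
```

```bash
python3 -m creep '[[1,0,0,5,0,0,0],[1,0,0,5,0,0,0],[1,0,0,5,0,0,0],[1,0,0,4,0,0,0],[1,0,0,0,0,0,0]]';  python3 -m creep '[[1,0,0,3,0,0,0],[1,0,0,2,0,0,0],[1,0,0,1,0,0,0],[1,0,0,0,0,0,0]]'; python3 -m creep '[[1,0,0,1,0,0,0],[1,0,0,0,0,0,0]]'
```

```text
t: 22.32
tool_pos: [0.5121, 0.2524, 0.1015]
tool_rot: [0.001, 1.0, 0.0, -0.001]
wrist_force: [-1.6, 0.6, -2.0]
opening: 0.449
gripper_force: 30.3
t: 22.65
tool_pos: [0.5125, 0.2528, 0.0971]
tool_rot: [-0.0, 1.0, 0.0, -0.0]
wrist_force: [-2.1, 1.9, -0.1]
opening: 0.448
gripper_force: 30.4
t: 22.82
tool_pos: [0.5125, 0.2529, 0.0964]
tool_rot: [-0.0, 1.0, 0.0, -0.0]
wrist_force: [-3.3, 1.6, 1.5]
opening: 0.453
gripper_force: 30.5
```

```bash
python3 -m creep '[[1,0,0,1,0,0,0],[0,0,0,0,0,0,0],[0,0,0,0,0,0,0],[0,0,0,0,0,0,0],[0,0,0,0,0,0,0],[0,0,0,-10,0,0,0],[0,0,0,-25,0,0,0],[0,0,0,-30,0,0,0],[0,0,0,-30,0,0,0],[0,0,8,0,0,0,0],[0,-2,28,0,0,0,0],[0,-2,28,0,0,0,0]]';  python3 -m creep '[[0,-2,28,0,0,0,0],[0,-2,28,0,0,0,0],[0,-3,28,0,0,0,0],[0,-3,28,0,0,0,0],[0,-3,28,0,0,0,0],[0,-3,28,0,0,0,0],[0,-3,28,0,0,0,0],[0,-3,28,0,0,0,0],[0,-3,28,0,0,0,0],[0,-3,28,0,0,0,0],[0,-3,28,0,0,0,0],[0,-3,28,0,0,0,0]]';python3 -m creep '[[0,-3,28,0,0,0,0],[0,-3,28,0,0,0,0],[0,-3,28,0,0,0,0],[0,-3,28,0,0,0,0],[0,-2,28,0,0,0,0],[0,0,28,0,0,0,0],[0,0,24,0,0,0,0],[0,0,0,0,0,0,0],[0,0,0,0,0,0,0]]'
python3 - <<'E'
from h import *
print(bot.read_state()["tool_pos"])
bot.capture("top");B=bot.capture("side");cv2.imwrite("pics/m6.png",cv2.resize(B[110:190,250:330,::-1],(400,400),interpolation=cv2.INTER_CUBIC))
print(locate("fine_wheel"))
E
```

```text
t: 23.82
tool_pos: [0.509, 0.1887, 0.1918]
tool_rot: [-0.0, 1.0, 0.001, 0.001]
wrist_force: [1.4, 0.4, -0.8]
opening: 1.0
gripper_force: 0.0
t: 24.82
tool_pos: [0.4744, -0.1489, 0.1912]
tool_rot: [0.0, 1.0, -0.0, 0.001]
wrist_force: [1.3, 0.2, 0.8]
opening: 1.003
gripper_force: 0.0
t: 25.57
tool_pos: [0.4603, -0.3404, 0.1904]
tool_rot: [-0.0, 1.0, -0.001, -0.0]
wrist_force: [0.6, 0.0, -0.0]
opening: 1.0
gripper_force: 0.0
[ 0.4603187  -0.34037433  0.19039668]
{'top': ([459.6, -330.7], 479.0, 926, 0.63), 'side': ([462.9, -341.0], 1554.0, 1659, 0.91)}
```

View pics/m6.png

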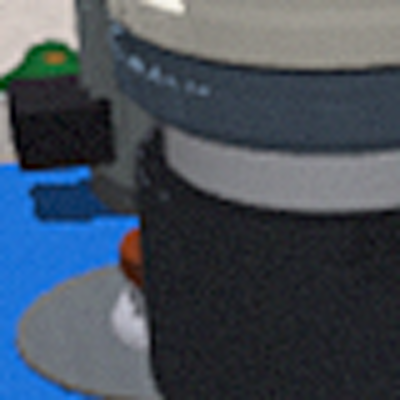

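The arm blocks the view of the stack; I'll check it when I come back with the fine wheel. Now I grip the fine wheel.

```bash
python3 -m creep '[[0,2.9,-0.9,20,0,0,0],[0,0,0,35,0,0,0],[0,0,0,35,0,0,0],[0,0,0,35,0,0,0],[0,0,0,35,0,0,0],[0,0,0,30,0,0,0],[0,0,0,12,0,0,0],[0,0,0,7,0,0,0],[0,0,0,0,0,0,0],[0,0,0,0,0,0,0]]';  python3 -m creep '[[0.15,0,0,3,0,0,0],[0.2,0,0,0,0,0,0],[1,0,0,0,0,0,0],[1,0,0,0,0,0,0],[1,0,0,0,0,0,0],[1,0,0,0,0,0,0]]' 30
```

```text
t: 26.6
tool_pos: [0.4647, -0.3389, -0.0167]
tool_rot: [0.001, 1.0, 0.0, 0.001]
wrist_force: [0.2, 0.2, 0.6]
opening: 1.001
gripper_force: 0.0
t: 27.1
tool_pos: [0.4645, -0.3391, -0.0195]
tool_rot: [0.001, 1.0, 0.0, 0.001]
wrist_force: [-1.4, 1.1, 5.5]
opening: 0.681
gripper_force: 31.1
```

```bash
python3 -m creep '[[1,0,0,-10,0,0,0],[1,0,0,-25,0,0,0],[1,0,0,-30,0,0,0],[1,0,0,-30,0,0,0],[1,0,0,-30,0,0,0],[1,0,0,-30,0,0,0],[1,0,0,-32,0,0,0],[1,0,0,0,0,0,0],[1,0,-15,0,0,0,0],[1,0,-28,0,0,0,0],[1,0,-28,0,0,0,0],[1,3,-28,0,0,0,0]]'; python3 -m creep '[[1,3,-28,0,0,0,0],[1,3,-28,0,0,0,0],[1,3,-28,0,0,0,0],[1,3,-28,0,0,0,0],[1,3,-28,0,0,0,0],[1,3,-28,0,0,0,0],[1,3,-28,0,0,0,0],[1,3,-28,0,0,0,0],[1,3,-28,0,0,0,0],[1,3,-28,0,0,0,0],[1,3,-28,0,0,0,0],[1,3,-28,0,0,0,0]]'; python3 -m creep '[[1,3,-28,0,0,0,0],[1,3,-28,0,0,0,0],[1,2,-28,0,0,0,0],[1,0.5,-28,0,0,0,0],[1,0,-28,0,0,0,0],[1,0,-16,0,0,0,0],[1,0,0,0,0,0,0],[1,0,0,0,0,0,0],[1,0,0,0,0,0,0]]'
```

```text
t: 28.1
tool_pos: [0.4656, -0.2377, 0.1642]
tool_rot: [-0.001, 1.0, -0.0, -0.001]
wrist_force: [0.7, 1.0, -0.8]
opening: 0.683
gripper_force: 32.6
t: 29.1
tool_pos: [0.5015, 0.0984, 0.1643]
tool_rot: [-0.0, 1.0, 0.0, -0.001]
wrist_force: [-0.2, -0.2, -0.4]
opening: 0.68
gripper_force: 32.5
t: 29.85
tool_pos: [0.5105, 0.2521, 0.1647]
tool_rot: [0.0, 1.0, 0.0, -0.001]
wrist_force: [0.5, 0.2, -0.9]
opening: 0.681
gripper_force: 32.6
```

```bash
python3 -m creep '[[1,1.5,0,0,0,0,0],[1,0,0,0,0,0,0],[1,0,0,0,0,0,0]]'
python3 - <<'E'
from h import *
B=bot.capture("side");cv2.imwrite("pics/m7.png",cv2.resize(B[90:170,250:330,::-1],(560,560),interpolation=cv2.INTER_CUBIC))
E
```

```text
t: 30.1
tool_pos: [0.5128, 0.2517, 0.1654]
tool_rot: [0.0, 1.0, -0.001, 0.0]
wrist_force: [0.1, -0.4, -0.4]
opening: 0.68
gripper_force: 32.6
```

View pics/m7.png

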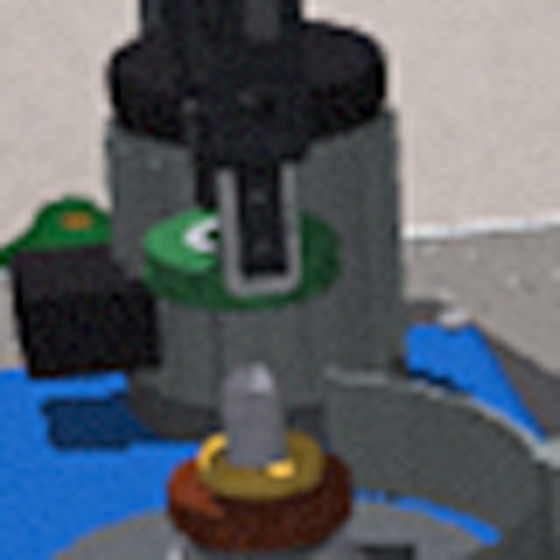

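The spacer is home. The green wheel (crop centre x≈241) is about 1–2 mm short of the shaft line (≈247), so I shift +1 mm and lower.

```bash
python3 -m creep '[[1,1,-0.6,10,0,0,0],[1,0,0,12,0,0,0],[1,0,0,4,0,0,0],[1,0,0,2,0,0,0],[1,0,0,2,0,0,0],[1,0,0,0,0,0,0]]';  python3 -m creep '[[1,0,0,2,0,0,0],[1,0,0,2,0,0,0],[1,0,0,0,0,0,0]]'; python3 -m creep '[[1,0,0,2,0,0,0],[1,0,0,2,0,0,0],[1,0,0,0,0,0,0]]'
```

```text
t: 30.65
tool_pos: [0.5133, 0.2531, 0.1347]
tool_rot: [0.0, 1.0, 0.0, -0.0]
wrist_force: [-0.2, 0.4, -0.8]
opening: 0.684
gripper_force: 32.6
t: 30.9
tool_pos: [0.5135, 0.2532, 0.1311]
tool_rot: [-0.0, 1.0, 0.0, -0.0]
wrist_force: [-1.0, 0.5, -0.3]
opening: 0.684
gripper_force: 32.6
t: 31.15
tool_pos: [0.5134, 0.2531, 0.1268]
tool_rot: [0.0, 1.0, 0.0, -0.0]
wrist_force: [0.1, -0.7, -1.3]
opening: 0.684
gripper_force: 32.6
```

```bash
python3 -m creep '[[1,0,0,5,0,0,0],[1,0,0,5,0,0,0],[1,0,0,4,0,0,0],[1,0,0,0,0,0,0]]';  python3 -m creep '[[1,0,0,2,0,0,0],[1,0,0,2,0,0,0],[1,0,0,0,0,0,0]]'; python3 -m creep '[[1,0,0,1,0,0,0],[1,0,0,0,0,0,0],[1,0,0,0,0,0,0]]'
```

```text
t: 31.48
tool_pos: [0.5129, 0.2529, 0.1116]
tool_rot: [0.0, 1.0, 0.0, -0.001]
wrist_force: [0.3, -0.8, -1.6]
opening: 0.681
gripper_force: 32.6
t: 31.73
tool_pos: [0.5134, 0.2531, 0.1089]
tool_rot: [0.0, 1.0, 0.0, -0.0]
wrist_force: [0.4, -0.3, -1.5]
opening: 0.68
gripper_force: 32.6
t: 31.98
tool_pos: [0.5136, 0.2532, 0.1084]
tool_rot: [-0.0, 1.0, 0.0, 0.0]
wrist_force: [0.4, -0.3, -0.1]
opening: 0.685
gripper_force: 32.6
```

```bash
python3 -m creep '[[1,0,0,1,0,0,0],[0,0,0,0,0,0,0],[0,0,0,0,0,0,0],[0,0,0,0,0,0,0],[0,0,0,0,0,0,0],[0,0,0,-10,0,0,0],[0,0,0,-25,0,0,0],[0,0,0,-30,0,0,0],[0,0,0,-30,0,0,0],[0,0,8,0,0,0,0],[0,0,28,0,0,0,0],[0,-2,28,0,0,0,0]]';  python3 -m creep '[[0,-2,28,0,0,0,0],[0,-2,28,0,0,0,0],[0,-3,28,0,0,0,0],[0,-3,28,0,0,0,0],[0,-3,28,0,0,0,0],[0,-3,28,0,0,0,0],[0,-3,28,0,0,0,0],[0,-3,28,0,0,0,0],[0,-3,28,0,0,0,0],[0,-3,28,0,0,0,0],[0,-3,28,0,0,0,0],[0,0,28,0,0,0,0]]';python3 -m creep '[[0,0,28,0,0,0,0],[0,0,28,0,0,0,0],[0,0,0,0,0,0,6.9],[0,0,0,0,0,0,6.9],[0,0,0,0,0,0,6.9],[0,0,0,0,0,0,6.9],[0,0,0,0,0,0,6.9],[0,0,0,0,0,0,6.9],[0,0,0,0,0,0,6.6],[0,0,0,0,0,0,0],[0,0,0,0,0,0,0]]'
python3 - <<'E'
from h import *
print(bot.read_state()["tool_pos"])
im=cv2.imread("pics/top0.png"); 
from station import bot
# rectify z=.018 plane patch around the cap, 0.25 mm/px; rows: -x, cols: -y
cx,cy=.4814,-.1993; n=200; g=(np.arange(n)-n/2)*.00025
X=np.array([[cx-r,cy-c,.018] for r in g for c in g]); m=proj("top",X).astype(np.float32).reshape(n,n,2)
p=cv2.remap(im,m[...,0],m[...,1],cv2.INTER_CUBIC).max(2)
b=((p<170)&(np.hypot(*np.meshgrid(g,g))<.016)).astype(np.uint8)
k,l,s,_=cv2.connectedComponentsWithStats(b); i=1+np.argmax(s[1:,4]); r=cv2.minAreaRect(np.argwhere(l==i)[:,::-1].astype(np.float32)); print(r)
bp=cv2.boxPoints(r); e=[bp[1]-bp[0],bp[2]-bp[1]]; e=max(e,key=np.linalg.norm); print("yaw",np.degrees(np.arctan2(-e[0],-e[1])))
print(locate("clamp_cap",cams=("side",)))
E
```

```text
t: 32.98
tool_pos: [0.5119, 0.1892, 0.2038]
tool_rot: [-0.0, 1.0, 0.001, 0.001]
wrist_force: [0.6, 0.4, -0.1]
opening: 1.001
gripper_force: 0.0
t: 33.98
tool_pos: [0.4801, -0.1483, 0.2035]
tool_rot: [0.0, 1.0, 0.0, 0.001]
wrist_force: [0.1, 1.0, -0.4]
opening: 1.003
gripper_force: 0.0
t: 34.9
tool_pos: [0.4807, -0.2029, 0.2029]
tool_rot: [0.0, 0.914, -0.405, 0.0]
wrist_force: [-0.3, -0.8, -0.4]
opening: 1.001
gripper_force: 0.0
[ 0.48065644 -0.20289842  0.20289153]
((102.50443267822266, 100.93363952636719), (56.44325256347656, 88.89812469482422), 48.8140754699707)
yaw -48.81408
{'side': ([479.6, -202.6], 565.0, 634, 0.98)}
```

```bash
python3 -m creep '[[0.2,-2,-1.2,20,0,0,0],[0.3,0,0,35,0,0,0],[0.3,0,0,35,0,0,0],[0.3,0,0,35,0,0,0],[0.3,0,0,35,0,0,0],[0.3,0,0,30,0,0,0],[0.3,0,0,16,0,0,0],[0.3,0,0,7,0,0,0],[0.3,0,0,0,0,0,0],[0.3,0,0,0,0,0,0]]';  python3 -m creep '[[0.45,0,0,3,0,0,0],[0.5,0,0,0,0,0,0],[0.68,0,0,0,0,0,0],[0.68,0,0,0,0,0,0],[0.68,0,0,0,0,0,0],[0.68,0,0,0,0,0,0]]' 30
```

```text
t: 35.78
tool_pos: [0.4807, -0.2008, -0.0097]
tool_rot: [0.0, 0.914, -0.406, 0.001]
wrist_force: [0.9, -0.1, 0.9]
opening: 0.7
gripper_force: 0.0
t: 36.28
tool_pos: [0.481, -0.2009, -0.0122]
tool_rot: [0.0, 0.914, -0.407, 0.001]
wrist_force: [-0.3, 0.4, 5.4]
opening: 0.339
gripper_force: 29.8
```

Gripped on the wrench flats (opening 0.339, about 30 mm). I lift, turn 34.5° and carry it to the spindle.

```bash
python3 -m creep '[[1,0,0,-10,0,0,0],[1,0,0,-25,0,0,0],[1,0,0,-30,0,0,0],[1,0,0,-30,0,0,0],[1,0,0,-30,0,0,0],[1,0,0,-30,0,0,0],[1,0,0,-30,0,0,-6.9],[1,0,0,0,0,0,-6.9],[1,0,0,0,0,0,-6.9],[1,0,0,0,0,0,-6.9],[1,0,0,0,0,0,-6.9],[1,0,0,0,0,0,0]]'; python3 -m creep '[[1,-4.7,-28,0,0,0,0],[1,-4.7,-28,0,0,0,0],[1,-4.7,-28,0,0,0,0],[1,-4.7,-28,0,0,0,0],[1,-4.7,-28,0,0,0,0],[1,-4.7,-28,0,0,0,0],[1,-4.7,-28,0,0,0,0],[1,-4.7,-28,0,0,0,0],[1,-4.7,-28,0,0,0,0],[1,-4.7,-28,0,0,0,0],[1,-4.7,-28,0,0,0,0],[1,-4.7,-28,0,0,0,0]]'; python3 -m creep '[[1,-4.7,-28,0,0,0,0],[1,-4.7,-28,0,0,0,0],[1,-4.7,-28,0,0,0,0],[1,-4.7,-28,0,0,0,0],[1,0,0,0,0,0,0],[1,0,0,0,0,0,0],[1,0,0,0,0,0,0]]'
python3 - <<'E'
from h import *
B=bot.capture("side");A=bot.capture("top");print(bot.read_state()["tool_pos"])
cv2.imwrite("pics/m8.png",cv2.resize(np.hstack([B[90:170,250:330,::-1],A[235:315,110:190,::-1]]),(800,400),interpolation=cv2.INTER_CUBIC))
E
```

```text
t: 37.28
tool_pos: [0.4799, -0.2004, 0.1715]
tool_rot: [-0.0, 0.993, -0.115, -0.0]
wrist_force: [-0.3, 0.0, -1.4]
opening: 0.337
gripper_force: 29.6
t: 38.28
tool_pos: [0.5034, 0.1408, 0.1714]
tool_rot: [0.0, 0.993, -0.12, -0.0]
wrist_force: [0.2, -0.5, -0.8]
opening: 0.34
gripper_force: 29.7
t: 38.87
tool_pos: [0.5114, 0.2522, 0.1711]
tool_rot: [0.0, 0.993, -0.118, -0.0]
wrist_force: [0.2, -0.2, -0.3]
opening: 0.34
gripper_force: 29.7
[0.51163595 0.25164241 0.17142768]
```

View pics/m8.png

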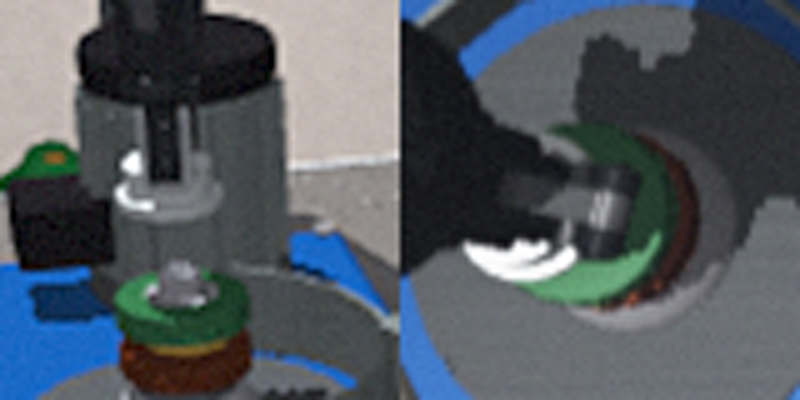

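The fine wheel is home with the shaft tip showing through. The cap flange (px ≈282.9) is about 1.3 px left of the shaft line (≈284.3). I shift about 2.3 mm along tool x and then lower.

```bash
python3 -m creep '[[1,2.3,-0.8,10,0,0,0],[1,0,0,9,0,0,0],[1,0,0,4,0,0,0],[1,0,0,2,0,0,0],[1,0,0,0,0,0,0],[1,0,0,0,0,0,0]]';  python3 -m creep '[[1,0,0,2,0,0,0],[1,0,0,0,0,0,0]]'; python3 -m creep '[[1,0,0,2,0,0,0],[1,0,0,0,0,0,0]]'; python3 -m creep '[[1,0,0,2,0,0,0],[1,0,0,0,0,0,0]]'
```

```text
t: 39.47
tool_pos: [0.5139, 0.2527, 0.1461]
tool_rot: [0.0, 0.993, -0.118, -0.0]
wrist_force: [0.4, 0.5, -0.4]
opening: 0.339
gripper_force: 29.7
t: 39.63
tool_pos: [0.514, 0.253, 0.1444]
tool_rot: [-0.0, 0.993, -0.117, 0.0]
wrist_force: [-0.3, -0.1, -0.8]
opening: 0.34
gripper_force: 29.7
t: 39.8
tool_pos: [0.5139, 0.2529, 0.1421]
tool_rot: [0.0, 0.993, -0.117, -0.0]
wrist_force: [-1.0, 0.7, -1.1]
opening: 0.342
gripper_force: 29.7
t: 39.97
tool_pos: [0.5139, 0.2529, 0.1399]
tool_rot: [0.0, 0.993, -0.117, -0.0]
wrist_force: [0.1, -0.3, -1.3]
opening: 0.344
gripper_force: 29.7
```

```bash
python3 -m creep '[[1,0,0,1.5,0,0,0],[1,0,0,1.5,0,0,0],[1,0,0,0,0,0,0]]';  python3 -m creep '[[1,0,0,1.5,0,0,0],[1,0,0,1.5,0,0,0],[1,0,0,0,0,0,0]]'; python3 -m creep '[[1,0,0,1.5,0,0,0],[1,0,0,1.5,0,0,0],[1,0,0,0,0,0,0]]'; python3 -m creep '[[1,0,0,1.5,0,0,0],[1,0,0,0,0,0,0]]'
```

```text
t: 40.22
tool_pos: [0.5138, 0.2528, 0.1368]
tool_rot: [0.0, 0.993, -0.117, -0.0]
wrist_force: [0.1, 0.5, -0.0]
opening: 0.343
gripper_force: 29.7
t: 40.47
tool_pos: [0.5138, 0.2528, 0.1338]
tool_rot: [0.0, 0.993, -0.117, -0.0]
wrist_force: [0.6, 1.0, -1.2]
opening: 0.338
gripper_force: 29.7
t: 40.72
tool_pos: [0.5139, 0.2528, 0.1308]
tool_rot: [0.0, 0.993, -0.117, -0.0]
wrist_force: [-1.0, 0.5, -1.7]
opening: 0.343
gripper_force: 29.7
t: 40.88
tool_pos: [0.5139, 0.2529, 0.1294]
tool_rot: [0.0, 0.993, -0.117, -0.0]
wrist_force: [-0.5, -0.6, -0.2]
opening: 0.344
gripper_force: 29.7
```

```bash
python3 -m creep '[[1,0,0,1,0,0,0],[1,0,0,0,0,0,0]]'; python3 -m creep '[[0,0,0,0,0,0,0],[0,0,0,0,0,0,0],[0,0,0,0,0,0,0],[0,0,0,0,0,0,0],[0,0,0,-10,0,0,0],[0,0,0,-25,0,0,0],[0,0,0,-30,0,0,0],[0,0,0,-30,0,0,0],[0,-30,0,0,0,0,0],[0,-30,0,0,0,0,0],[0,-30,0,0,0,0,0],[0,0,0,0,0,0,0]]'
python3 - <<'E'
from h import *
B=bot.capture("side");A=bot.capture("top");s=bot.read_state();print(s["t"],s["tool_pos"])
cv2.imwrite("pics/m9.png",cv2.resize(np.hstack([B[90:170,250:330,::-1],A[235:315,110:190,::-1]]),(800,400),interpolation=cv2.INTER_CUBIC))
E
```

```text
t: 41.05
tool_pos: [0.514, 0.2529, 0.1289]
tool_rot: [-0.0, 0.993, -0.117, 0.0]
wrist_force: [0.5, 0.0, -1.1]
opening: 0.342
gripper_force: 29.7
t: 42.05
tool_pos: [0.4231, 0.2752, 0.226]
tool_rot: [-0.001, 0.993, -0.116, 0.0]
wrist_force: [0.1, -0.7, 0.1]
opening: 1.0
gripper_force: 0.0
42.15 [0.42604202 0.27430717 0.22521788]
```

View pics/m9.png

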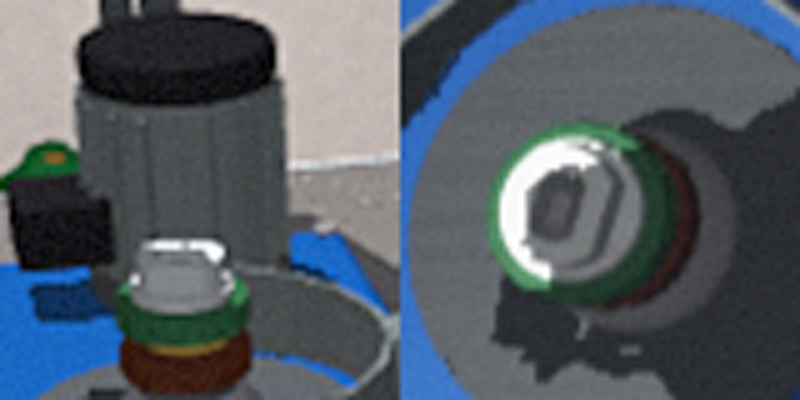

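The cap sits flat on the green wheel and keyed on the shaft (top crop around (555, 210)). The stack order is right and the gripper is clear, so I hand in.

```bash
python3 -m creep '[[0,0,0,-10,0,0,0],[0,0,0,0,0,0,0],[0,0,0,0,0,0,0],[0,0,0,0,0,0,0]]'; python3 -c "
from station import bot
print(bot.hand_in())"
```

```text
t: 42.48
tool_pos: [0.4272, 0.2736, 0.2339]
tool_rot: [0.0, 0.993, -0.118, 0.0]
wrist_force: [0.9, 0.5, -0.1]
opening: 0.996
gripper_force: 0.0
the job is handed in; nothing more can be done
None
```

Coarse wheel, spacer, fine wheel and keyed cap are all on the spindle in that order, and in the last pictures they look fully home; I handed the job in at about 42 s, and the hand-in call gave no verdict.

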